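# Angle a batten past the post into its bay

## Robot

A 6-joint arm with a two-finger parallel gripper is mounted at the origin on a cart in front of the work surface, level with it; the furniture and walls round the work are solid. World frame = base frame: x ahead of the robot, y to its left, z up, the work surface at z = 0. Lengths are in m, angles in degrees, forces in N, time in s.
With the tool pointing down it reaches from about 0.3 to 0.75 m from the base axis. Payload 8.5 kg.
Tool frame: the origin (TCP) lies on the centre line of the jaws, within the pads' length; the fingertips stand 14 mm ahead of it and the grasp point (between the pads) lies 5 mm behind it; z points along the fingers, x is the direction in which the jaws open and shut, and the axes are right-handed (so a half turn about z gives the same grasp; the last joint's range is limited). The gripper opens to 85 mm and grips with 20 to 120 N. Pads are 22 mm wide; open, the fingers measure 114 mm over their backs; the gripper's body (76 mm by 85 mm) begins 54 mm behind the grasp point. The pads swing forward as they close: fully open they stand 13 mm farther back than shut.
Start: joints at [60.774, 21.807, 74.336, -0, 83.858, -12.336], TCP at [0.16, 0.526, 0.245] pointing down, gripper open.
Joint ranges: [-178.18, 178.18], [-50.72, 133.34], [12.68, 142.11], [-81.47, 261.47], [9.98, 163.14], [-165.26, 165.26]. Speed limits (degrees/s): [136.94, 136.94, 180, 180, 180, 180].

## Interface

Orientations are given as a 3x3 rotation matrix whose columns are the frame's x, y, z axes.
In Python, from rig import * gives the robot as it stands.
- The arm moves only by the shell command python3 -m crank 'ROWS' [FORCE]. ROWS is JSON, one flat list of numbers, 7 for each row, row after row: the turn, a rotation vector about the world's x, y, z in rad, then the shift along the world's x, y, z in m, then the opening in per cent of the stroke, from 0 (shut) to 100 (fully open). A call has 1 to 20 rows; each row shifts and turns the commanded pose from where the row before left it; what a row does not reach is not made up. A row lasts 1/10 s, in which the tool goes at most 50 mm and 8.59 degrees, less where a joint would pass 70% of its speed; a pose out of reach is approached as far as the arm can. A call is refused whole if a number of a shift passes 0.05 or a number of a turn 0.15, either way. A call with a gripper value outside its range is refused whole. The fingers move at their own pace and stop on an object; FORCE is the grip in N (left out, the last holds). Time passes only in rows, so rows that do not move let the fingers close. It gives the time, the measured TCP pose, the force and the opening at its end, in the units of the state.
- observe(): the state, without advancing time (a new reading comes with each control period).
- get_image(name): name is "scene" or "top" or "wrist"; returns a dict with "frame" (420x560x3 uint8, red, green, blue), "fov_y" (degrees; the focal length in pixels is half the picture's height over the tangent of half this angle, whatever the lens; pixels are square), "cx", "cy" (the principal point, pixels), "world_to_cam" (4x4, takes a point from world to camera coordinates). Camera axes: x right, y up, looking along -z (the intrinsics and any distortion apply to the point x, -y, -z); pixel columns grow to the right and rows downward; lengths in m; the calibration is good to about 2 mm. A picture is of the moment at which its call begins. There is no depth.
- close_job(): hands the job in, once; it reports no verdict.
The state is a dict: "time_s": time; "q": joint angles; "qvel": joint speeds; "joint_efforts": joint torques, N m; "position": TCP position; "tool_rot": TCP orientation; "ft_force": force on the tool from outside, world axes, zero at the start; "wrist_torque": the same for the moment, N m; "grip_width": finger opening in m.
Only numpy, scipy, OpenCV 4.12 (cv2) and the standard library are available. Lean on these libraries where they do the work, as an engineer would, in place of code of your own. Each camera call takes 0.05 s, during which the arm holds its last target. There are 200 camera calls.

## Task

Put the wooden batten away in its bay on the bench by pushing only: with the fingertips push one end and then the other, so that it goes in at an angle past the steel post at the mouth and ends up lying straight along the back rail, touching it or nearly so at both ends. Slide it along the bench all the way; do not pick it up, tip it or lift it over the post, and leave the other things standing where they are.

Things in the scene. Friction and masses are not known exactly. Their poses are not given: they have to be found in the camera images.
- batten: loose dark hardwood batten lying flat on the bench, 240 mm long, 26 mm wide, 18 mm high, about 150 g, a brass eyelet near each end. Origin: centre of its underside; y runs along its length, x across it, z up. Both ends are alike. It stays flat and slides with ordinary wood friction.
- batten_end1 (a point): centre of the batten's end face at its own +y end (120 mm from the middle, 9 mm above the bench when it lies flat)
- batten_end2 (a point): centre of the batten's end face at its own -y end (120 mm from the middle, 9 mm above the bench when it lies flat)
- bay: the bay: three fixed light plywood rails, 18 mm thick and 22 mm high, screwed to the bench as a shallow U that opens towards the robot; its floor is the bench itself. Origin: middle of the open mouth, on the bench; x points into the bay (the inner face of the back rail is at x = 70 mm), y along the mouth (inner faces of the side rails at y = +145 and -145 mm, the side rails run from x = 0 to the back rail), z up. Nothing closes the mouth except the post.
- post: fixed upright round steel post, 18 mm diameter, 55 mm high, standing in the line of the bay's mouth, 95 mm from the mouth's middle, at the one side or at the other (50 mm from its centre to the inner face of the nearer side rail, 240 mm to the other). Origin: its centre at the bench. The batten, being longer than the gap, cannot go in broadside past it: one end must go in behind the post first.
- hole: the empty second hole for the post, flush with the bench, a dark disc in a steel ring at the mirrored place of the mouth; no obstacle. Origin: its centre at the bench.
- bottle: bystander: small paint bottle with white cap, 34 mm wide, 72 mm high, upright near a side rail of the bay. Origin: centre of its underside.
- spool: bystander: spool of white thread, about 66x57 mm and 61 mm high, upright near the other side rail. Origin: centre of its underside.
- press_weight: bystander: steel press weight with leather top, 62x62x51 mm, 0.9 kg, behind the bay. Origin: centre of its underside.
- wax: bystander: yellow block of beeswax, 38x55x22 mm, behind the bay. Origin: centre of its underside.
Mind the look-alikes: they are no part of the job. Of the things that look like the batten, the larger one is meant.

How it is judged:
By the outcome, as a careful person would: the job done as asked, in the order asked, and still so for the second after the job is handed in, with the robot touching nothing.
It also fails if it takes over 72 s, if anything falls off the work surface, if the arm or the gripper's body presses on something with over 40 N, if the wrist force passes 120 N, or if a joint passes its speed limit or range.

## Working session

There is one attempt and no reset: what is moved stays moved. The work goes in short steps, Python scripts to look and compute and a shell command to move; the robot and the scene stay as the last step left them, time stands still between calls to the robot, and variables do not carry over. Pictures are saved under pics/ and viewed, about 8 in all and at most 12, crops included, and the job is handed in when it is done.

```bash
mkdir -p pics; cat > h.py <<'E'
from rig import *
import numpy as np, cv2
def snap(n,f):
    d=get_image(n); cv2.imwrite('pics/'+f,d['frame'][:,:,::-1]); np.save('pics/'+f+'.npy',d,allow_pickle=True); return d
def K(d):
    f=d['frame'].shape[0]/2/np.tan(np.radians(d['fov_y'])/2); return f
def ray(d,u,v,z):
    f=K(d); T=np.array(d['world_to_cam']); R=T[:3,:3]; c=-R.T@T[:3,3]
    r=R.T@np.array([(u-d['cx'])/f,-(v-d['cy'])/f,-1]); return c+r*(z-c[2])/r[2]
def proj(d,p):
    f=K(d); T=np.array(d['world_to_cam']); q=T[:3,:3]@np.array(p)+T[:3,3]
    return d['cx']+f*q[0]/-q[2], d['cy']-f*q[1]/-q[2]
E
python3 - <<'E'
from h import *
for n in ['top','scene']:
    d=snap(n,n+'1.png'); print(n,[k for k in d], d['fov_y'],d['cx'],d['cy'],{k:v for k,v in d.items() if k not in('frame','world_to_cam')})
    T=np.array(d['world_to_cam']);print(-T[:3,:3].T@T[:3,3])
print(observe())
E
```

```text
top ['frame', 'fov_y', 'cx', 'cy', 'world_to_cam'] 49.86570639817584 277.61519010446216 203.11826809578872 {'fov_y': 49.86570639817584, 'cx': 277.61519010446216, 'cy': 203.11826809578872}
[ 0.36031242 -0.00459007  1.02314948]
scene ['frame', 'fov_y', 'cx', 'cy', 'world_to_cam'] 43.904070524026956 280.9579348240431 201.76828434295913 {'fov_y': 43.904070524026956, 'cx': 280.9579348240431, 'cy': 201.76828434295913}
[0.05179656 1.1469515  0.66319801]
{'time_s': 0.1, 'q': array([ 6.07761436e+01,  2.18371162e+01,  7.43774526e+01, -1.18200636e-03,
        8.38587135e+01, -1.23370859e+01]), 'qvel': array([-0.02916436, -0.03429966, -0.19720337, -0.0802512 ,  0.0201105 ,
        0.0611535 ]), 'joint_efforts': array([ 5.20530419e-03, -4.49213254e+01, -2.31658423e+01, -7.38526023e-05,
        3.54354212e-03,  4.06078823e-05]), 'position': array([0.15966584, 0.52606772, 0.24479105]), 'tool_rot': array([[ 2.90478755e-01,  9.56881249e-01, -6.06545013e-04],
       [ 9.56880620e-01, -2.90479278e-01, -1.12623678e-03],
       [-1.25386362e-03, -2.53243309e-04, -9.99999182e-01]]), 'ft_force': array([0.53241736, 0.16549315, 0.14430972]), 'wrist_torque': array([-0.01116412,  0.03800739,  0.03455202]), 'grip_width': 0.08562132032709216}
```

View pics/top1.png

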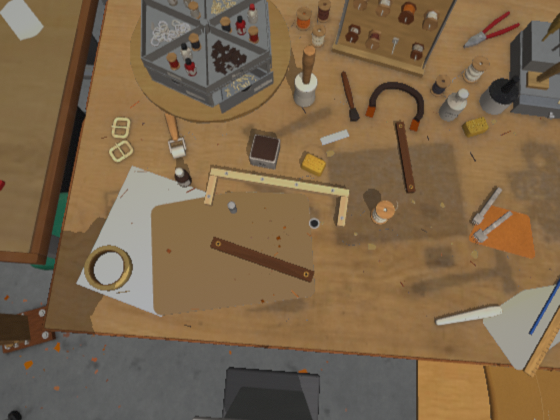

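View pics/scene1.png

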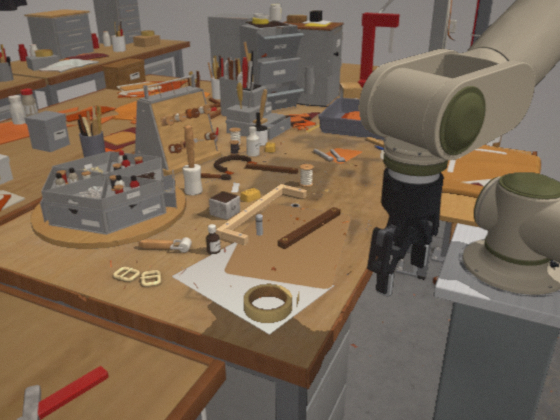

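The top view shows the bay (rails from about (210,170) to (348,190)), the post on the left (+y) at (232,207), and the hole at (314,223). The batten runs from (213,243) to (312,275). Next I measure these.

```bash
cat >> h.py <<'E'
def batten(d,zt=0.018,dbg=0):
    im=d['frame'][:,:,::-1].copy(); hsv=cv2.cvtColor(im,cv2.COLOR_BGR2HSV)
    m=((hsv[:,:,2]<110)&(hsv[:,:,1]>70)&((hsv[:,:,0]<18)|(hsv[:,:,0]>170))).astype(np.uint8)
    m[:185]=0; m[320:]=0; m[:,:190]=0; m[:,365:]=0
    m=cv2.morphologyEx(m,cv2.MORPH_CLOSE,np.ones((5,5)))
    m=cv2.morphologyEx(m,cv2.MORPH_OPEN,np.ones((3,3)))
    cs,_=cv2.findContours(m,cv2.RETR_EXTERNAL,cv2.CHAIN_APPROX_NONE)
    c=max(cs,key=cv2.contourArea)
    w=np.array([ray(d,*p,zt)[:2] for p in c[:,0,:].astype(float)],np.float32)
    r=cv2.minAreaRect(w); b=cv2.boxPoints(r)
    return r,b
def boxends(b):
    e=[(b[i]+b[(i+1)%4])/2 for i in range(4)]
    if np.linalg.norm(e[0]-e[2])<np.linalg.norm(e[1]-e[3]): e=e[1:]+e[:1]
    return sorted([e[0],e[2]],key=lambda p:-p[1])
E
python3 - <<'E'
from h import *
d=np.load('pics/top1.png.npy',allow_pickle=True).item()
r,b=batten(d);print('batten',r,boxends(b))
im=d['frame'][:,:,::-1].copy()
for n,u,v,z in [('hole',314,223,0),('postbase',232,212,0),('posttop',232,205,.055)]: print(n,ray(d,u,v,z))
hsv=cv2.cvtColor(im,cv2.COLOR_BGR2HSV); 
c=cv2.resize(im[155:295,195:365],None,fx=4.7,fy=4.2,interpolation=cv2.INTER_CUBIC)
c=cv2.resize(im[155:295,195:365],None,fx=4,fy=4,interpolation=cv2.INTER_CUBIC)
cv2.imwrite('pics/crop1.png',c)
E
```

```text
batten ((0.48819154500961304, 0.041677139699459076), (0.239421084523201, 0.02726978436112404), 75.06439208984375) [array([0.51904494, 0.15734339], dtype=float32), array([ 0.45733815, -0.07398912], dtype=float32)]
hole [ 0.58315607 -0.07229656  0.        ]
postbase [0.59514165 0.11946327 0.        ]
posttop [0.59835366 0.11437435 0.055     ]
```

View pics/crop1.png

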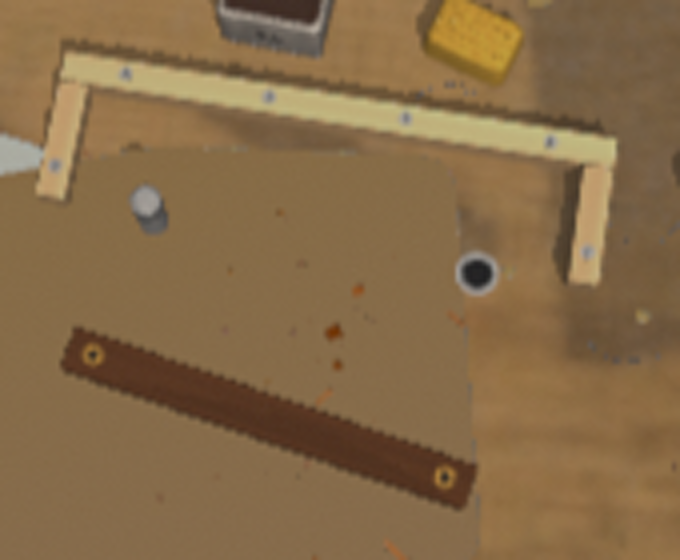

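```bash
python3 - <<'E'
from h import *
d=np.load('pics/top1.png.npy',allow_pickle=True).item()
P=lambda a,b,z: ray(d,195+(a+.5)/4-.5,155+(b+.5)/4-.5,z)[:2]
h=P(477,272,0);pt=P(147,200,.055);pb=P(154,222,0)
print(h,pt,pb,np.linalg.norm(pt-h))
il=P(88,86,.022); ir=P(583,162,.022); el=P(68,200,.022); er=P(570,282,.022)
print(il,ir,el,er, np.linalg.norm(il-ir),np.linalg.norm(il-el))
ol=P(63,50,.022); orr=P(616,140,.022); print(np.linalg.norm(ol-orr)); 
# fit frame from points: bay coords
B=np.array([[0,-.095],[0,.095],[.07,.145],[.07,-.145],[0,.145],[0,-.145],[.088,.163],[.088,-.163]])
W=np.array([h,(pt),il,ir,el,er,ol,orr])
bc,wc=B.mean(0),W.mean(0);H=(B-bc).T@(W-wc);U,S,V=np.linalg.svd(H);R=V.T@U.T
if np.linalg.det(R)<0: V[1]*=-1;R=V.T@U.T
t=wc-R@bc;print('bay',t,np.degrees(np.arctan2(R[1,0],R[0,0])));print((W-(B@R.T+t))*1e3)
r,b=batten(d)
for e in boxends(b): print('end in bay',R.T@(e-t))
np.savez('bay.npz',R=R,t=t)
E
```

```text
[ 0.58401965 -0.07196034] [0.59910321 0.11583801] [0.59980522 0.11729476] 0.18840311599629303
[0.67277824 0.16096114] [ 0.64824369 -0.12779695] [0.60389804 0.16499413] [ 0.57733493 -0.12324027] 0.2897985149374795 0.06899816675599979
0.32563206829927066
bay [0.59088307 0.02226966] -5.030861549198222
[[ 1.46735054  0.40402021]
 [-0.11063285 -1.06567492]
 [-0.55055151  0.38853725]
 [ 0.34567355  0.51325239]
 [ 0.29958073 -1.71693391]
 [-0.83275538 -1.06852234]
 [ 0.81433757  0.98502642]
 [-1.43300265  1.56029491]]
end in bay [-0.08340632  0.12825372]
end in bay [-0.1245893  -0.10759881]
```

Everything fits the given sizes: bay origin (0.591, 0.022), yaw −5°, residuals 2 mm or less, and the post on the +y side. I'll shut the fingers and go to just beyond the batten's +y end.

```bash
python3 -m crank '[0,0,0,0.0263,-0.0239,0,0, 0,0,0,0.0263,-0.0239,0,0, 0,0,0,0.0263,-0.0239,0,0, 0,0,0,0.0263,-0.0239,0,0, 0,0,0,0.0263,-0.0239,0,0, 0,0,0,0.0263,-0.0239,0,0, 0,0,0,0.0263,-0.0239,0,0, 0,0,0,0.0263,-0.0239,0,0, 0,0,0,0.0263,-0.0239,0,0, 0,0,0,0.0263,-0.0239,0,0, 0,0,0,0.0263,-0.0239,0,0, 0,0,0,0.0263,-0.0239,0,0, 0,0,0,0.0263,-0.0239,0,0, 0,0,0,0.0263,-0.0239,0,0, 0,0,0,0,0,-0.04,0, 0,0,0,0,0,-0.04,0, 0,0,0,0,0,-0.04,0, 0,0,0,0,0,-0.03,0, 0,0,0,0,0,-0.02,0, 0,0,0,0,0,0,0]'
python3 - <<'E'
from h import *
snap('wrist','w1.png'); snap('top','top2.png')
E
```

```text
time_s: 2.1
position: [0.5265, 0.1914, 0.0726]
tool_rot: [[0.291, 0.957, -0.006], [0.957, -0.291, -0.001], [-0.003, -0.006, -1.0]]
ft_force: [0.7, -0.4, 0.5]
grip_width: 0.0001
```

View pics/w1.png

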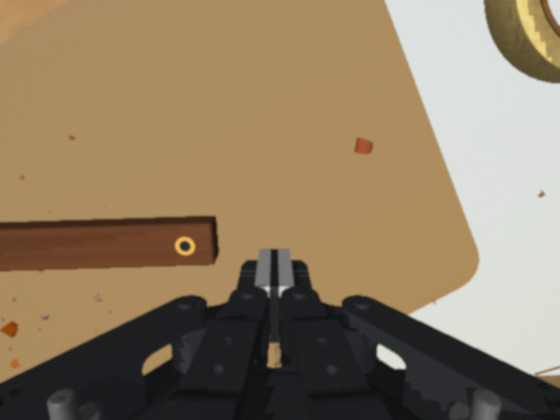

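The wrist view shows the batten's end at (215,240) and the shut fingertips at (273,250), in line with its axis. I lower the fingers and push this end along the batten's axis, so that it clears the post sideways.

```bash
python3 -m crank '[0,0,0,0,0,-0.025,0, 0,0,0,0,0,-0.02,0, 0,0,0,0,0,-0.007,0, 0,0,0,-0.0026,-0.0097,0,0, 0,0,0,-0.0026,-0.0097,0,0, 0,0,0,-0.0026,-0.0097,0,0, 0,0,0,-0.0026,-0.0097,0,0, 0,0,0,-0.0026,-0.0097,0,0, 0,0,0,-0.0026,-0.0097,0,0, 0,0,0,-0.0026,-0.0097,0,0, 0,0,0,-0.0026,-0.0097,0,0, 0,0,0,-0.0026,-0.0097,0,0, 0,0,0,0,0,0,0]'
python3 - <<'E'
from h import *
d=snap('wrist','w2.png');o=observe();print(o['position'],o['ft_force'])
d=snap('top','top3.png')
r,b=batten(d);print(r,boxends(b))
s=np.hstack([cv2.imread('pics/w2.png'),cv2.imread('pics/top3.png')]);cv2.imwrite('pics/s3.png',cv2.resize(s,(800,300)))
E
```

```text
time_s: 3.5
position: [0.5049, 0.1032, 0.0241]
tool_rot: [[0.292, 0.957, 0.002], [0.957, -0.292, 0.0], [0.001, 0.002, -1.0]]
ft_force: [1.1, 0.3, 2.3]
grip_width: 0.0002
[0.50474927 0.10340973 0.02385227] [ 0.19644527  0.73113398 -0.48021765]
((0.46796590089797974, -0.04035972058773041), (0.20495563745498657, 0.03298529237508774), 74.88411712646484) [array([0.4946893, 0.0585724], dtype=float32), array([ 0.44124255, -0.13929185], dtype=float32)]
```

View pics/s3.png

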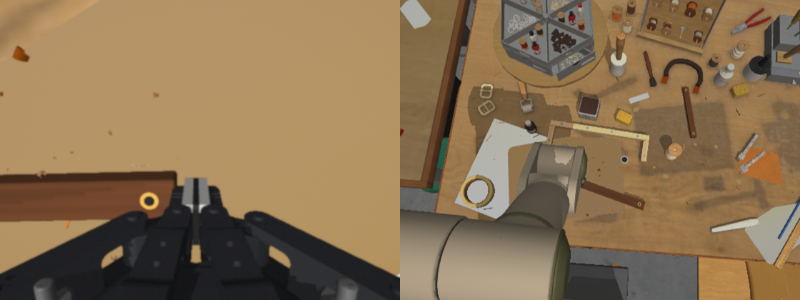

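The push went straight: the angle stays at 15° and the visible end is at (0.441, −0.139), so the +y end is near (0.504, 0.093) and clear of the post sideways. Next I go round to the front face and swing that end forward to about 45° in the bay frame.

```bash
python3 -m crank '[0,0,0,0.005,0.019,0,0, 0,0,0,-0.024,0.006,0,0, 0,0,0,-0.024,0.006,0,0, 0,0,0,0,-0.0345,0,0, 0,0,0,0,-0.0345,0,0, 0,0,0,0.010,-0.003,0,0, 0,0,0,0.0098,-0.0024,0,0, 0,0,0,0.0098,-0.0024,0,0, 0,0,0,0.0098,-0.0024,0,0, 0,0,0,0.0098,-0.0024,0,0, 0,0,0,0.0092,-0.0055,0,0, 0,0,0,0.0092,-0.0055,0,0, 0,0,0,0.0092,-0.0055,0,0, 0,0,0,0.0092,-0.0055,0,0, 0,0,0,0,0,0,0, 0,0,0,-0.02,0.015,0,0]'
python3 - <<'E'
from h import *
d=snap('wrist','w3.png')
d=snap('top','top4.png')
r,b=batten(d);print(r,boxends(b))
s=np.hstack([cv2.imread('pics/w3.png'),cv2.imread('pics/top4.png')]);cv2.imwrite('pics/s4.png',cv2.resize(s,(800,300)))
E
```

```text
time_s: 5.2
position: [0.5295, 0.0454, 0.0234]
tool_rot: [[0.293, 0.956, 0.003], [0.956, -0.293, -0.001], [0.0, 0.003, -1.0]]
ft_force: [1.5, 0.3, 0.1]
grip_width: -0.0002
((0.4780741333961487, -0.06614283472299576), (0.1529410183429718, 0.030664579942822456), 43.4814567565918) [array([ 0.53356093, -0.01352196], dtype=float32), array([ 0.42258736, -0.11876371], dtype=float32)]
```

View pics/s4.png

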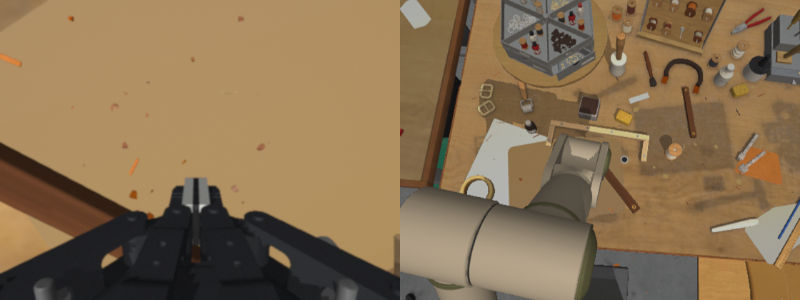

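The batten is now at about 41° in the bay frame. Its far end is at about (0.597, 0.046), just at the mouth and 27 mm clear of the post. I go round to the other end, turn to match and push it lengthwise into the bay.

```bash
python3 -m crank '[0,0,0,0,0,0.03,0, 0,0,0,0,0,0.03,0, 0,0,-0.129,-0.026,-0.0373,0,0, 0,0,-0.129,-0.026,-0.0373,0,0, 0,0,-0.129,-0.026,-0.0373,0,0, 0,0,-0.129,-0.026,-0.0373,0,0, 0,0,0,-0.026,-0.0373,0,0, 0,0,0,0,0,0,0, 0,0,0,0,0,-0.03,0, 0,0,0,0,0,-0.03,0, 0,0,0,0,0,0,0]'
python3 -m crank '[0,0,0,0.0087,0.0083,0,0, 0,0,0,0.0087,0.0083,0,0, 0,0,0,0.0087,0.0083,0,0, 0,0,0,0.0087,0.0083,0,0, 0,0,0,0.0087,0.0083,0,0, 0,0,0,0.0087,0.0083,0,0, 0,0,0,0.0087,0.0083,0,0, 0,0,0,0.0087,0.0083,0,0, 0,0,0,0,0,0,0]'
python3 - <<'E'
from h import *
d=snap('wrist','w5.png')
d=snap('top','top5.png')
r,b=batten(d);print(r,boxends(b))
s=np.hstack([cv2.imread('pics/w5.png'),cv2.imread('pics/top5.png')]);cv2.imwrite('pics/s5.png',cv2.resize(s,(800,300)))
E
```

```text
time_s: 6.4
position: [0.3967, -0.1389, 0.0213]
tool_rot: [[0.725, 0.689, -0.004], [0.689, -0.725, 0.003], [-0.001, -0.005, -1.0]]
ft_force: [0.8, -0.2, 0.2]
grip_width: 0.0002
time_s: 7.3
position: [0.4686, -0.0722, 0.024]
tool_rot: [[0.724, 0.69, 0.002], [0.69, -0.724, -0.001], [0.001, 0.002, -1.0]]
ft_force: [0.6, -1.3, 0.6]
grip_width: 0.0
((0.6317235231399536, 0.005589663982391357), (0.16329899430274963, 0.132145494222641), 41.960487365722656) [array([0.6924386 , 0.06018198], dtype=float32), array([ 0.57100844, -0.04900265], dtype=float32)]
```

View pics/s5.png

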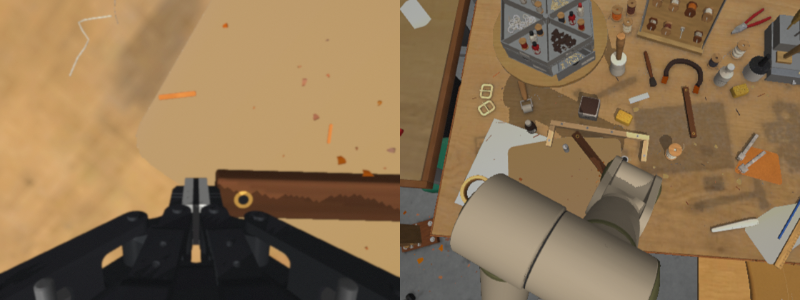

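The +y end is behind the post at about bay (0.053, 0.083). I push 27 mm more lengthwise, so that it meets the back rail and slides along it, then back off and look.

```bash
python3 -m crank '[0,0,0,0.0065,0.0062,0,0, 0,0,0,0.0065,0.0062,0,0, 0,0,0,0.0065,0.0062,0,0, 0,0,0,0,0,0,0, 0,0,0,-0.015,-0.014,0,0, 0,0,0,-0.02,-0.02,0.03,0, 0,0,0,-0.02,-0.02,0.03,0, 0,0,0,-0.02,-0.02,0,0]'
python3 - <<'E'
from h import *
d=snap('top','top6.png')
im=d['frame'][150:290,190:360,::-1]
cv2.imwrite('pics/c6.png',cv2.resize(im,None,fx=4,fy=4,interpolation=cv2.INTER_CUBIC))
E
```

```text
time_s: 8.2
position: [0.4124, -0.13, 0.086]
tool_rot: [[0.724, 0.689, 0.005], [0.689, -0.724, -0.003], [0.002, 0.006, -1.0]]
ft_force: [0.9, -0.5, 0.3]
grip_width: -0.0002
```

View pics/c6.png

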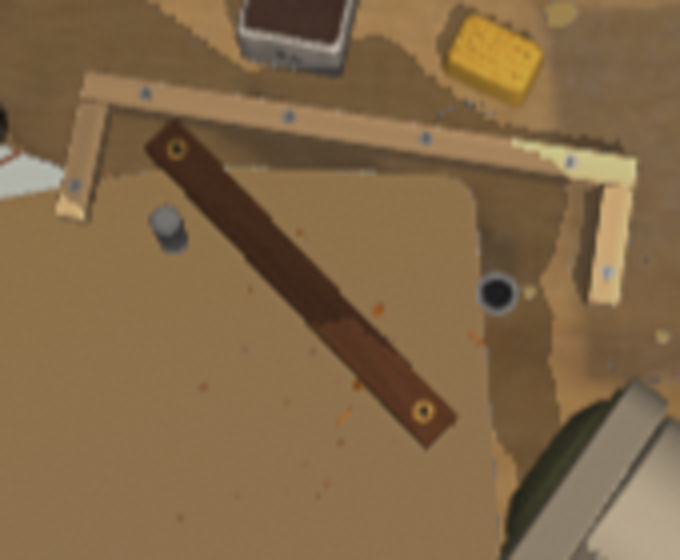

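The full batten is visible. The A end is behind the post at crop (161,133), against the back rail, and the B end is at crop (442,433), outside the mouth. I compute the front-push pose for B.

```bash
python3 - <<'E'
from h import *
d=np.load('pics/top6.png.npy',allow_pickle=True).item()
z=np.load('bay.npz');R,t=z['R'],z['t']
P=lambda a,b: ray(d,190+(a+.5)/4-.5,150+(b+.5)/4-.5,.018)[:2]
A=P(161,132.5);B=P(442,433);u=(A-B)/np.linalg.norm(A-B);n=np.array([-u[1],u[0]])
print(A,B,np.linalg.norm(A-B),u,'bay A,B',R.T@(A-t),R.T@(B-t))
for th in [None]: print('pre',B+.028*u+.036*n,'high')
# arc of finger centre about COR .17 from B
c=B+.17*u; ub=R.T@u; th0=np.arctan2(ub[0],ub[1])
for th in np.linspace(th0,0,6):
    uu=R@np.array([np.sin(th),np.cos(th)]);nn=np.array([-uu[1],uu[0]])
    print(round(np.degrees(th),1),c-.142*uu+.024*nn,'Bbay',R.T@(c-.17*uu-t),'Abay',R.T@(c+.07*uu-t))
E
```

```text
[0.66022848 0.12915045] [ 0.49767194 -0.04455248] 0.2379019428066998 [0.68329217 0.73014506] bay A,B [0.05970563 0.1125501 ] [-0.08699226 -0.07473861]
pre [4.90518903e-01 4.90101513e-04] high
38.1 [ 0.49928064 -0.0077094 ] Bbay [-0.08699226 -0.07473861] Abay [0.06099936 0.1142018 ]
30.5 [ 0.51185551 -0.02211791] Bbay [-0.06833506 -0.08744829] Abay [0.05331699 0.1194352 ]
22.8 [ 0.52622864 -0.03473319] Bbay [-0.04815832 -0.09757382] Abay [0.04500892 0.12360454]
15.2 [ 0.54214657 -0.0453328 ] Bbay [-0.02681785 -0.10493664] Abay [0.03622167 0.12663629]
7.6 [ 0.55932861 -0.05372982] Bbay [-0.00468996 -0.10940691] Abay [0.02711018 0.12847699]
0.0 [ 0.57747176 -0.05977616] Bbay [ 0.01783514 -0.11090582] Abay [0.01783514 0.12909418]
```

```bash
python3 -m crank '[0,0,0,0.0195,0.0326,0,0, 0,0,0,0.0195,0.0326,0,0, 0,0,0,0.0195,0.0326,0,0, 0,0,0,0.0195,0.0326,0,0, 0,0,0,0,0,0,0, 0,0,0,0,0,-0.03,0, 0,0,0,0,0,-0.034,0, 0,0,0,0,0,0,0]'
python3 -m crank '[0,0,0,0.009,-0.008,0,0, 0,0,0.067,0.0063,-0.0072,0,0, 0,0,0.067,0.0063,-0.0072,0,0, 0,0,0.067,0.0072,-0.0063,0,0, 0,0,0.067,0.0072,-0.0063,0,0, 0,0,0.067,0.008,-0.0053,0,0, 0,0,0.067,0.008,-0.0053,0,0, 0,0,0.067,0.0086,-0.0042,0,0, 0,0,0.067,0.0086,-0.0042,0,0, 0,0,0.067,0.009,-0.003,0,0, 0,0,0.067,0.009,-0.003,0,0, 0,0,0,0,0,0,0]'
python3 - <<'E'
from h import *
d=snap('top','top7.png')
im=d['frame'][150:290,190:360,::-1]
cv2.imwrite('pics/c7.png',cv2.resize(im,None,fx=4,fy=4,interpolation=cv2.INTER_CUBIC))
E
```

```text
time_s: 9.05
position: [0.4877, 0.0018, 0.0165]
tool_rot: [[0.725, 0.689, -0.007], [0.689, -0.725, 0.002], [-0.004, -0.006, -1.0]]
ft_force: [0.3, -0.1, -0.0]
grip_width: -0.0
time_s: 10.25
position: [0.5789, -0.0598, 0.0213]
tool_rot: [[0.141, 0.99, 0.004], [0.99, -0.141, -0.001], [-0.001, 0.004, -1.0]]
ft_force: [-0.4, 1.0, 0.7]
grip_width: -0.0002
```

View pics/c7.png

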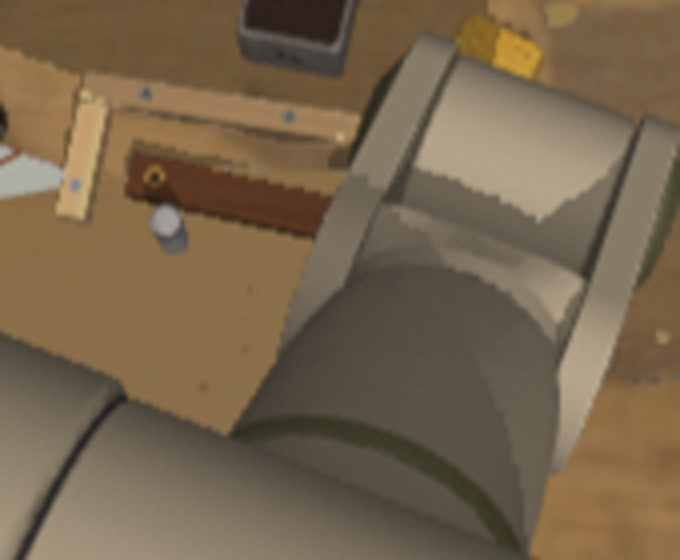

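The batten is in the bay, nearly parallel to the back rail, with its +y end (crop (128,172)) behind the post. I push B on towards the rail, then back off and measure.

```bash
python3 -m crank '[0,0,0,0.009,-0.0008,0,0, 0,0,0,0.009,-0.0008,0,0, 0,0,0,0.009,-0.0008,0,0, 0,0,0,0.008,-0.0007,0,0, 0,0,0,0,0,0,0, 0,0,0,-0.02,0.002,0,0, 0,0,0,-0.04,0.003,0.02,0, 0,0,0,-0.04,0.003,0.04,0, 0,0,0,-0.04,0,0,0, 0,0,0,-0.04,0,0,0]'
cat > m.py <<'E'
from h import *
import sys
d=snap('top',sys.argv[1]+'.png')
z=np.load('bay.npz');R,t=z['R'],z['t']
# rectified view: plane z=18mm in bay coords, 2 px/mm, x -30..90 up, y +170..-170 left->right
dst=np.float32([[0,0],[680,0],[680,240],[0,240]]);bc=[(.09,.17),(.09,-.17),(-.03,-.17),(-.03,.17)]
src=np.float32([proj(d,[*(R@np.array(b)+t),.018]) for b in bc])
M=cv2.getPerspectiveTransform(src,dst)
o=cv2.warpPerspective(np.ascontiguousarray(d['frame'][:,:,::-1]),M,(680,240),flags=cv2.INTER_CUBIC)
cv2.imwrite('pics/'+sys.argv[1]+'r.png',o)
E
python3 m.py top8
```

```text
time_s: 11.3
position: [0.4357, -0.0538, 0.0755]
tool_rot: [[0.14, 0.99, 0.003], [0.99, -0.14, -0.001], [-0.001, 0.003, -1.0]]
ft_force: [0.5, -1.0, -0.1]
grip_width: 0.0004
```

View pics/top8r.png

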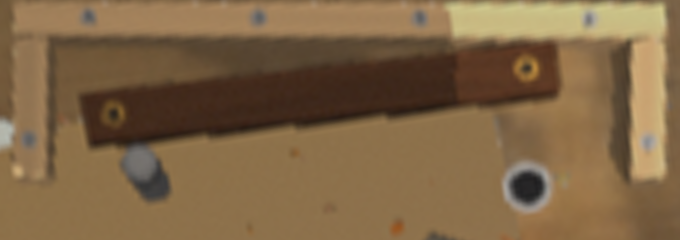

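Rectified to the bay, the B end is at (0.055, −0.109), near the rail. The A end is at (0.030, 0.128) behind the post, leaving 6° of tilt. I now push from the front on the A side, beside the post, so that A closes up while B stays.

```bash
python3 -m crank '[0,0,0,0.0286,0.0289,0,0, 0,0,0,0.0286,0.0289,0,0, 0,0,0,0.0286,0.0289,0,0, 0,0,0,0.0286,0.0289,0,0, 0,0,0,0,0,0,0, 0,0,0,0,0,-0.03,0, 0,0,0,0,0,-0.026,0, 0,0,0,0,0,0,0, 0,0,0,0.012,-0.001,0,0, 0,0,0,0.012,-0.001,0,0, 0,0,0,0.012,-0.001,0,0, 0,0,0,0.012,-0.001,0,0, 0,0,0,0.012,-0.001,0,0, 0,0,0,0.01,-0.001,0,0, 0,0,0,0,0,0,0]'
python3 -m crank '[0,0,0,0.003,0,0,0, 0,0,0,0.002,0,0,0, 0,0,0,0,0,0,0]'
```

```text
time_s: 12.85
position: [0.6221, 0.0553, 0.0199]
tool_rot: [[0.141, 0.99, 0.002], [0.99, -0.141, -0.0], [0.0, 0.002, -1.0]]
ft_force: [-0.1, 0.1, -0.1]
grip_width: -0.0002
time_s: 13.15
position: [0.6258, 0.0558, 0.019]
tool_rot: [[0.14, 0.99, -0.0], [0.99, -0.14, 0.0], [-0.0, -0.0, -1.0]]
ft_force: [-0.8, -0.4, 0.4]
grip_width: 0.0
```

```bash
python3 -m crank '[0,0,0,0.002,0,0,0, 0,0,0,0,0,0,0]'; python3 -m crank '[0,0,0,0.0015,0,0,0, 0,0,0,0,0,0,0]'; python3 -m crank '[0,0,0,0.001,0,0,0, 0,0,0,0,0,0,0]'
```

```text
time_s: 13.35
position: [0.6277, 0.0559, 0.0187]
tool_rot: [[0.14, 0.99, -0.001], [0.99, -0.14, 0.0], [-0.0, -0.001, -1.0]]
ft_force: [-3.3, 0.7, 2.7]
grip_width: -0.0003
time_s: 13.55
position: [0.6278, 0.056, 0.0185]
tool_rot: [[0.14, 0.99, -0.004], [0.99, -0.14, 0.0], [-0.0, -0.004, -1.0]]
ft_force: [-9.1, 0.0, 7.0]
grip_width: -0.0001
time_s: 13.75
position: [0.6279, 0.056, 0.0185]
tool_rot: [[0.14, 0.99, -0.007], [0.99, -0.14, 0.0], [-0.001, -0.007, -1.0]]
ft_force: [-13.6, 0.4, 9.7]
grip_width: -0.0001
```

The force rose to 13 N with no further motion, so the batten is against the rail here. I back off and look.

```bash
python3 -m crank '[0,0,0,-0.008,0,0,0, 0,0,0,-0.03,0,0,0, 0,0,0,-0.04,0,0.02,0, 0,0,0,-0.04,-0.01,0.04,0, 0,0,0,-0.04,-0.02,0,0, 0,0,0,-0.04,-0.02,0,0]'
python3 m.py top9
```

```text
time_s: 14.35
position: [0.4369, 0.0067, 0.0743]
tool_rot: [[0.139, 0.99, 0.004], [0.99, -0.139, -0.001], [-0.001, 0.004, -1.0]]
ft_force: [-0.4, -0.6, -0.7]
grip_width: 0.0
```

View pics/top9r.png

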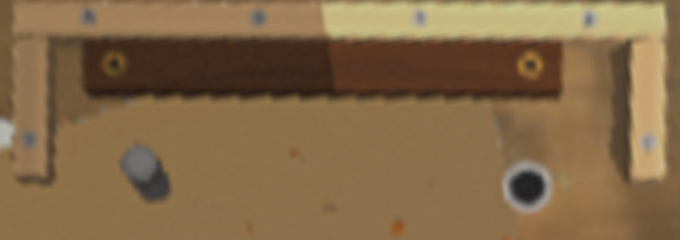

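Straight along the rail: eyelets at rows 63 and 65, so B is perhaps 1 mm farther out than A. One gentle press on the B side closes that.

```bash
python3 -m crank '[0,0,0,0.037,-0.0073,0,0, 0,0,0,0.037,-0.0073,0,0, 0,0,0,0.037,-0.0073,0,0, 0,0,0,0,0,0,0, 0,0,0,0,0,-0.03,0, 0,0,0,0,0,-0.025,0, 0,0,0,0,0,0,0, 0,0,0,0.016,0,0,0, 0,0,0,0.016,0,0,0, 0,0,0,0.016,0,0,0, 0,0,0,0.016,0,0,0, 0,0,0,0,0,0,0, 0,0,0,0.005,0,0,0, 0,0,0,0,0,0,0]'; python3 -m crank '[0,0,0,0.003,0,0,0, 0,0,0,0,0,0,0]'; python3 -m crank '[0,0,0,0.002,0,0,0, 0,0,0,0,0,0,0]'
```

```text
time_s: 15.8
position: [0.6176, -0.0148, 0.019]
tool_rot: [[0.14, 0.99, 0.0], [0.99, -0.14, -0.0], [-0.0, 0.0, -1.0]]
ft_force: [-0.2, -0.8, 0.2]
grip_width: 0.0001
time_s: 16.0
position: [0.6207, -0.0148, 0.0186]
tool_rot: [[0.14, 0.99, 0.0], [0.99, -0.14, -0.0], [-0.0, 0.0, -1.0]]
ft_force: [0.5, -0.3, 0.1]
grip_width: 0.0001
time_s: 16.2
position: [0.6213, -0.0147, 0.0184]
tool_rot: [[0.14, 0.99, -0.004], [0.99, -0.14, 0.0], [-0.0, -0.004, -1.0]]
ft_force: [-7.2, -0.5, 4.4]
grip_width: -0.0001
```

It is stopped here too. The two contact points lie on a 5.3° line and the rail is at 5.0°, so they agree. I back off, rise clear and take the last look.

```bash
python3 -m crank '[0,0,0,-0.006,0,0,0, 0,0,0,-0.03,0,0,0, 0,0,0,-0.04,0,0.02,0, 0,0,0,-0.04,0,0.04,0, 0,0,0,-0.04,0,0.04,0, 0,0,0,-0.04,0,0.04,0, 0,0,0,0,0,0,0]'
python3 m.py top10; python3 -c "
import cv2,numpy as np
a=cv2.imread('pics/top10.png')[120:300,150:430];b=cv2.imread('pics/top10r.png')
a=cv2.resize(a,(680,437)[:2] if 0 else (540,347));c=np.zeros((590,680,3),np.uint8);c[:240]=b;c[240:587,:540]=a;cv2.imwrite('pics/fin.png',c)"
```

```text
time_s: 16.9
position: [0.4385, -0.0146, 0.1482]
tool_rot: [[0.141, 0.99, 0.006], [0.99, -0.141, -0.002], [-0.001, 0.006, -1.0]]
ft_force: [-0.2, -0.3, -0.0]
grip_width: -0.0002
```

View pics/fin.png

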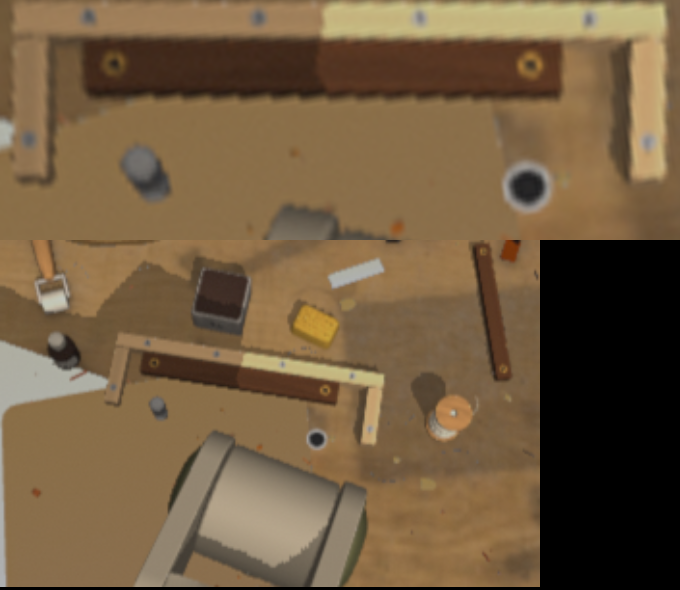

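The batten lies along the back rail at both ends (eyelets at (114,64) and (530,65) in the rectified view). The bystanders are where they were and the robot is clear, so I hand in.

```bash
python3 -c "
from rig import *
print(close_job())"
```

```text
the job is handed in; nothing more can be done
None
```

The batten is in the bay and lies straight along the back rail. I handed the job in at about 17 s of the 72 s allowed.

**What I did:** With the fingers shut, I pushed the +y end lengthwise to clear the post, then swung that end to the mouth at about 41°. I pushed the other end lengthwise until the first end was behind the post and sliding along the rail, then swung the second end in. Two gentle presses near the middle, one on each side, seated it against the rail. The batten slid on the bench the whole way.

**Last checks:**
- **Straightness:** In the last rectified view the two eyelets are within about 0.5 mm of the same distance from the rail, so any gap at an end is about 1 mm at most.
- **Contact:** Both presses stopped against the rail, at 7 and 14 N. The two stopping points lie on a 5.3° line, and the rail measures 5.0°.
- **Surroundings:** The bottle, spool, press weight and wax look unmoved in the final picture, and the robot was clear of everything.
- **Failed readings:** Twice the automatic batten outline was wrong or cut short because the arm or a shadow hid part of it. There I relied on the known length, the tool position and hand-read corners, which agreed.

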